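Calibrate the portion scale with its check weight

ROBOT

A 6-joint arm with a two-finger parallel gripper is mounted at the origin on a cart in front of the work surface, level with it; the furniture and walls round the work are solid. World frame = base frame: x ahead of the robot, y to its left, z up, the work surface at z = 0. Lengths are in mm, angles in rad, forces in N, time in s.
With the tool pointing down it reaches from about 375 to 975 mm from the base axis. Payload 3.8 kg.
Tool frame: the origin (TCP) lies on the centre line of the jaws, within the pads' length; the fingertips stand 22 mm ahead of it and the grasp point (between the pads) lies 3 mm ahead of it (bot.tip_extent is the distance from the TCP to the fingertips, in mm); z points along the fingers, y is the line along which they close (so a half turn about z gives the same grasp; the last joint's range is limited). The gripper opens to 88 mm and grips with 3 to 60 N. Pads are 18 mm wide; open, the fingers measure 123 mm over their backs; the gripper's body (75 mm by 187 mm) begins 45 mm behind the grasp point.
Start: joints at [-1.281, 0.264, 1.604, -0, 1.274, -0.037], TCP at [216.679, -639.272, 260.706] pointing down, gripper open.
Joint ranges: [-2.63, 2.63], [-0.94, 2.18], [0.31, 2.57], [-1.31, 4.45], [0, 2.66], [-2.55, 2.55]. Speed limits (rad/s): [2.57, 2.57, 3.14, 3.14, 3.14, 3.14].

INTERFACE

Orientations are given as a unit quaternion [w, x, y, z].
In Python, from station import bot gives the robot as it stands.
- The arm moves only by the shell command python3 -m crank 'ROWS' [OPENING] [FORCE]. ROWS is JSON, one flat list of numbers, 6 for each row, row after row: the shift along the tool's x, y, z in units of 30 cm (1.0 is 30 cm), then the turn, a rotation vector about the tool's x, y, z in units of pi rad (1.0 is pi rad). A call has 1 to 12 rows; each row shifts and turns the commanded pose from where the row before left it, along the tool's axes as they then stand; what a row does not reach is not made up. A row lasts 1/12 s, in which the tool goes at most 41.7 mm and 7.16 degrees, less where a joint would pass 70% of its speed; a pose out of reach is approached as far as the arm can. A call with a number of a shift or a turn outside -1 to 1 is refused whole. A call with a gripper value outside its range is refused whole. OPENING is the opening, from 0 (shut) to 1 (fully open), set as the call begins (- or left out, the last holds). The fingers move at their own pace and stop on an object; FORCE is the grip in N (left out, the last holds). Time passes only in rows, so rows that do not move let the fingers close. It gives the time, the measured TCP pose, the force, the opening and the grip force at its end, in the units of the state.
- bot.read_state(): the state, without advancing time (a new reading comes with each control period).
- bot.get_image(name): name is "scene" or "side" or "wrist"; returns (picture, depth): 400x640x3 uint8, red, green, blue; 400x640 float32, mm along the optical axis (not along the pixel's ray), 0 where there is no reading.
- bot.camera_params(name): a dict with "K" (3x3 intrinsics, pixels), "world_from_camera" (4x4, takes a point from camera to world coordinates). Camera axes: x right, y down, z forward; pixel columns grow to the right and rows downward; lengths in mm; the calibration is good to about 2 mm. A picture is of the moment at which its call begins: read the wrist's pose just before it. camera_params takes no time and is no camera call; for the wrist camera it gives the pose at the moment of the call.
- bot.close_job(): hands the job in; it is judged then, once.
Trained networks look in the newest picture that a camera, given by its name, has taken for a name from the list of things; names that differ only in an ending like _2 or _b are one class to them, and where a whole thing is asked for, a point or a joint stands for the part that bears it (a point fixed in the world has none). Each returns a list of dicts, best first, with "confidence" (0 to 1); they miss things now and then, are a little off and sometimes report something else, mostly with a low value. They report only what shows in the picture. A call takes as long as a camera call.
- bot.search_frame(camera, name): "at" ([x, y, z] in mm, in world coordinates, good to about 4 mm: the middle of the surface that is visible of it).
- bot.regions_of(camera, name): "mask" (400x640 bool, what is visible of it).
- bot.mark_of(camera, name): "at" ([x, y, z] in mm, in world coordinates, good to about 4 mm: a listed point, or the origin of a listed thing).
The state is a dict: "t": time; "joints": joint angles; "dq": joint speeds; "tau": joint torques, N m; "eef_pos": TCP position; "orientation": TCP orientation; "ft_force": force on the tool from outside, world axes, zero at the start; "ft_torque": the same for the moment, N m; "opening": finger opening in mm; "gripper_force": force on a finger pad.
Only numpy, scipy, OpenCV 4.12 (cv2) and the standard library are available. Lean on these libraries where they do the work, as an engineer would, in place of code of your own. Each camera call takes 0.05 s, during which the arm holds its last target. There are 200 camera calls.

TASK

Calibrate the portion scale with the larger of the two steel check weights. With the platter empty press the square zero key and then the narrow calibrate key, gently stand the weight upright in the ring at the middle of the platter and let go, then press the wide enter key, and leave the weight standing there so that I can check the reading. Press one key at a time, never the round power key, and leave the small weight and the other things on the worktop where they are.

Things in the scene. Friction and masses are not known exactly. Their poses are not given: they have to be found in the camera images.
- scale: White bench scale, fixed, 280 (x) by 236 mm (y); origin at the centre of its underside, front (user side) at its own -x, z up. Front to back: flat deck with four grey keys, sloped display beginning about 27 mm behind the key centres, steel platter. Keys left (+y) to right: power round 20 mm, zero square 24 mm, calibrate narrow 13 mm (28 front to back), enter wide 44 mm (22 front to back).
- platter: The scale's rigid steel platter, 176 mm (x) by 224 mm (y), its flat top 66 mm above the worktop. Same origin and axes as the scale. It feels whatever touches it.
- platter_centre (a point): Centre of the platter's top face (66 mm above the worktop, 50 mm behind the scale's origin along its +x), middle of the dark pressed ring of 64 mm diameter. Axes as the scale.
- power_key (a joint): Spring key on the scale's front deck: 0 when up, 0.005 m fully down; 1.2 N starts it, about 4 N takes it fully down; pressed beyond 0.0035 m, up below 0.0015 m; springs back by itself. Power: switches the scale off, not to be pressed.
- power_key_top (a point): Centre of the key's top face: 113 mm in front (-x) of the scale's origin and 72 mm left (+y) of its middle; 54 mm above the worktop with the key up, 8 mm proud of the deck (46 mm high). Round key, leftmost.
- zero_key (a joint): Spring key on the scale's front deck: 0 when up, 0.005 m fully down; 1.2 N starts it, about 4 N takes it fully down; pressed beyond 0.0035 m, up below 0.0015 m; springs back by itself. Zero: takes the empty platter as zero.
- zero_key_top (a point): Centre of the key's top face: 113 mm in front (-x) of the scale's origin and 26 mm left (+y) of its middle; 54 mm above the worktop with the key up, 8 mm proud of the deck (46 mm high). Square key, second from the left.
- cal_key (a joint): Spring key on the scale's front deck: 0 when up, 0.005 m fully down; 1.2 N starts it, about 4 N takes it fully down; pressed beyond 0.0035 m, up below 0.0015 m; springs back by itself. Calibrate: asks for the check weight.
- cal_key_top (a point): Centre of the key's top face: 113 mm in front (-x) of the scale's origin and 20 mm right (-y) of its middle; 54 mm above the worktop with the key up, 8 mm proud of the deck (46 mm high). Narrow key, third from the left.
- enter_key (a joint): Spring key on the scale's front deck: 0 when up, 0.005 m fully down; 1.2 N starts it, about 4 N takes it fully down; pressed beyond 0.0035 m, up below 0.0015 m; springs back by itself. Enter: takes the load on the platter as the check weight.
- enter_key_top (a point): Centre of the key's top face: 113 mm in front (-x) of the scale's origin and 72 mm right (-y) of its middle; 54 mm above the worktop with the key up, 8 mm proud of the deck (46 mm high). Wide key, rightmost.
- weight_block: Wooden block, 66 mm (x) by 150 mm (y), 30 mm high, fixed on the worktop to the left or the right of the scale; origin at the centre of its underside, z up. Two wells 14 mm deep (floor 16 mm above the worktop): 44 mm wide at its y = -36 mm with the large weight, 34 mm wide at y = +40 mm with the small one.
- big_weight: Large check weight, bare steel, 0.5 kg, to be used: cylinder of 38 mm diameter and 44 mm height, above it a neck and a 23 mm knob; 66 mm high in all. Origin at the centre of its underside, z up its axis. It starts in the large well: its body shows from 30 to 60 mm above the worktop, its knob ends at 82 mm.
- small_weight: Small check weight, bare steel, 0.2 kg, not to be used: cylinder of 28 mm diameter, 33 mm high, knob 17 mm, 50 mm high in all. Origin at the centre of its underside. Stays in the small well of the block, 76 mm from the large one.
- olive_cup: Bystander: clear cup of black olives, 79 mm wide, 68 mm high, standing on the other side of the scale from the weight block. Origin at the centre of its underside.
- bottle_yellow_cap: Bystander: white squeeze bottle with yellow nozzle, 63 mm wide, 219 mm high, at the back on the left, before a fixed red-nozzled one. Origin at the centre of its underside.
- flour_shaker: Bystander: aluminium flour shaker, 74 mm wide, 116 mm high, behind the scale on the right. Origin at the centre of its underside.
- pizza_cutter: Bystander: wheel cutter lying flat near the front edge on the left, 235 mm long (its own y), 96 mm wide, 24 mm high. Origin at the centre of its underside.

How it is judged (in metres and radians):
On the way, in this order (a step that is already met when the one before it is completed fails the run):
1. With the platter empty, the zero key is pressed alone (value of joint zero_key above 0.0035 m and value of joint each of power_key, cal_key, enter_key below 0.0015 m and contact force between platter and anything else below 0.3 N), for 0.04 s.
2. Then the calibrate key is pressed alone, the platter still empty (value of joint cal_key above 0.0035 m and value of joint each of power_key, zero_key, enter_key below 0.0015 m and contact force between platter and anything else below 0.3 N), for 0.04 s.
3. Then the large weight stands upright by itself on the platter, within 25 mm of its centre, all keys up (contact force between big_weight and platter above 2 N and horizontal distance between big_weight and platter_centre below 0.025 m and angle between big_weight's own z axis and vertical below 0.1 rad and contact force between each of the fingers, the arm and big_weight below 0.2 N and value of joint each of power_key, zero_key, cal_key, enter_key below 0.0015 m), for 0.3 s.
4. Then, with the weight standing there, the enter key is pressed alone (value of joint enter_key above 0.0035 m and value of joint each of power_key, zero_key, cal_key below 0.0015 m and contact force between big_weight and platter above 2 N and horizontal distance between big_weight and platter_centre below 0.025 m and angle between big_weight's own z axis and vertical below 0.1 rad and contact force between each of the fingers, the arm and big_weight below 0.2 N), for 0.04 s.
At the end, for the whole second after the job is handed in: The large weight stands by itself, at rest and upright (within 0.1 rad), its axis within 25 mm of the platter's centre; all four keys are up (under 1.5 mm); the small weight is within 15 mm of where it was in its block (all of step 3 and linear speed of big_weight below 0.02 m/s and distance of small_weight from where it was at the start of the episode below 0.015 m); the robot touches nothing.
It fails at once if The power key is pressed (beyond 3.5 mm), or two keys are down together (both beyond 2.5 mm) (value of joint power_key above 0.0035 m or value of joint each of power_key, zero_key above 0.0025 m or value of joint each of power_key, cal_key above 0.0025 m or value of joint each of power_key, enter_key above 0.0025 m or value of joint each of zero_key, cal_key above 0.0025 m or value of joint each of zero_key, enter_key above 0.0025 m or value of joint each of cal_key, enter_key above 0.0025 m).
It fails at once if The zero or the calibrate key is pressed while anything touches the platter (value of joint any of zero_key, cal_key above 0.0035 m and contact force between platter and anything else above 0.5 N).
It fails at once if The enter key is pressed while the large weight is not on the platter (value of joint enter_key above 0.0035 m and contact force between big_weight and platter below 1 N).
It fails at once if The large weight is dropped or thrust onto the platter: faster than 0.4 m/s in the last 12 mm above it, or with over 45 N (contact force between big_weight and platter above 45 N or (linear speed of big_weight above 0.4 m/s and z of big_weight in the frame of platter_centre between -0.01 and 0.012 m and horizontal distance between big_weight and platter_centre below 0.1 m)).
It fails at once if The small weight, the olive cup, the yellow-nozzled bottle, the flour shaker or the pizza cutter is shifted by more than 40 mm (distance of any of olive_cup, bottle_yellow_cap, flour_shaker, pizza_cutter, small_weight from where it was at the start of the episode above 0.04 m).
It also fails if it takes over 67 s, if anything falls off the work surface, if the arm or the gripper's body presses on something with over 40 N, if the wrist force passes 120 N, or if a joint passes its speed limit or range.

## Working session

There is one attempt and no reset: what is moved stays moved. The work goes in short steps, Python scripts to look and compute and a shell command to move; the robot and the scene stay as the last step left them, time stands still between calls to the robot, and variables do not carry over. Pictures are saved under pics/ and viewed, at most 10 in all, crops included, and the job is handed in when it is done.

```bash
ls; mkdir -p pics; python3 - <<'E'
from station import bot
import cv2,numpy as np
s=bot.read_state();print(s['t'],s['eef_pos'],s['orientation'],s['opening'],s['ft_force'])
ims=[]
for c in ['scene','side']:
    im,d=bot.get_image(c);np.savez(f'pics/{c}.npz',im=im,d=d)
    ims.append(im)
    for n in ['zero_key_top','power_key_top','cal_key_top','enter_key_top','platter_centre','scale','big_weight','small_weight','weight_block']:
        print(c,n,[(np.round(r['at'],1).tolist(),round(r['confidence'],2)) for r in bot.mark_of(c,n)[:2]])
    cv2.imwrite(f'pics/{c}.png',im[:,:,::-1])
E
```

```text
pics
0.0 [ 216.51221616 -638.65728841  259.39598041] [-1.09594408e-03  9.86679997e-01  1.62669498e-01 -1.28283614e-04] 88.06109611854902 [-0.52879132  0.19490716  0.74510068]
scene zero_key_top [([475.9, -26.7, 58.8], 0.52)]
scene power_key_top [([480.0, 18.6, 50.9], 0.42)]
scene cal_key_top [([475.1, -70.9, 56.8], 0.38)]
scene enter_key_top [([470.0, -125.1, 54.6], 0.37)]
scene platter_centre [([638.2, -67.8, 62.1], 0.81)]
scene scale [([587.3, -61.2, -0.7], 0.97)]
scene big_weight [([524.5, -409.4, 13.6], 0.57)]
scene small_weight []
scene weight_block [([525.5, -371.2, 1.3], 0.7)]
side zero_key_top [([475.2, -25.2, 53.9], 0.52)]
side power_key_top [([482.8, 15.5, 57.0], 0.56)]
side cal_key_top [([475.1, -75.7, 53.0], 0.56)]
side enter_key_top [([469.8, -124.5, 54.2], 0.57)]
side platter_centre [([639.3, -66.2, 64.7], 0.88)]
side scale [([589.1, -61.5, 3.7], 0.96)]
side big_weight [([524.5, -410.5, 18.1], 0.83), ([704.4, 385.8, -1.7], 0.55)]
side small_weight [([515.8, -331.5, 16.9], 0.47)]
side weight_block [([521.7, -373.3, -4.4], 0.61)]
```

View pics/scene.png

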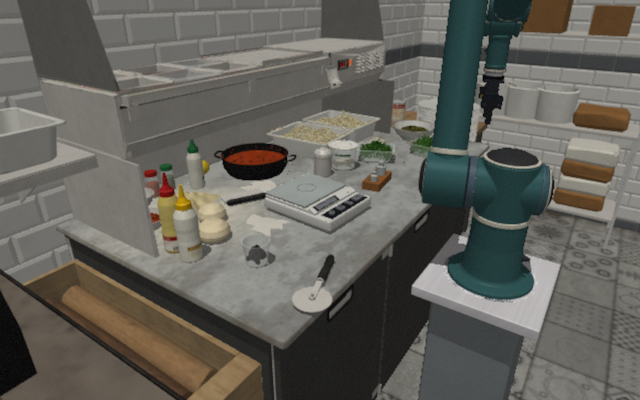

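View pics/side.png

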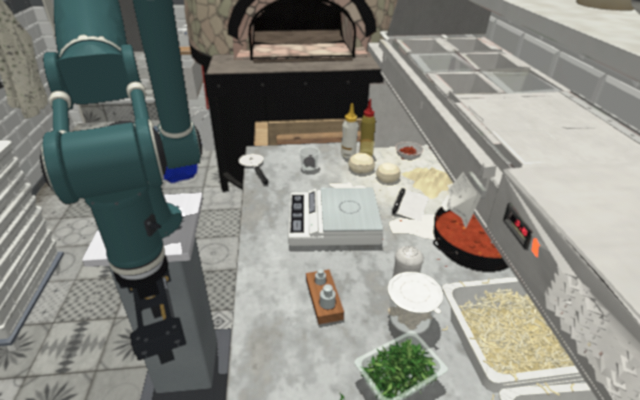

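The scene view shows the scale at about (318,203) and the block with both weights at (377,178), to the right of the scale. In the side view the keys are the column at (297,215), the ring is at (350,207), and the big weight is the nearer one at (327,295). The scale yaw comes out near -4.4°. I'll turn the tool to match and get wrist views.

```bash
cat > h.py <<'E'
from station import bot
import numpy as np, sys
from scipy.spatial.transform import Rotation as R
def pose():
    s=bot.read_state();q=s['orientation'];return s,np.array(s['eef_pos']),R.from_quat([q[1],q[2],q[3],q[0]])
def plan(t,yaw=None):
    """units of rows (total) from measured pose to target t (mm); yaw = world angle of tool x, tool down"""
    s,p,r=pose();d=np.array(t)-p
    print('t',round(s['t'],2),'tcp',p.round(1),'shift/300',(r.inv().apply(d)/300).round(4),'rows>=',np.ceil(np.linalg.norm(d)/41.7))
    if yaw is not None:
        w=R.from_matrix(np.array([[np.cos(yaw),np.sin(yaw),0],[np.sin(yaw),-np.cos(yaw),0],[0,0,-1]]))
        print('turn/pi',((r.inv()*w).as_rotvec()/np.pi).round(4), 'shift in final frame',(w.inv().apply(d)/300).round(4))
if __name__=='__main__':
    a=list(map(float,sys.argv[1:]));plan(a[:3],a[3] if len(a)>3 else None)
E
python3 h.py 450 -375 270 -0.077; python3 -c "
from h import *
s,p,r=pose();T=np.array(bot.camera_params('wrist')['world_from_camera']);print(r.inv().apply(T[:3,3]-p).round(1),(r.inv().as_matrix()@T[:3,:3]).round(2),bot.camera_params('wrist')['K'])"
```

```text
t 1.0 tcp [ 216.7 -639.3  260.7] shift/300 [ 1.0193 -0.5847 -0.031 ] rows>= 9.0
turn/pi [0.     0.     0.1285] shift in final frame [ 0.7076 -0.9382 -0.0309]
[  67.6    1.7 -124.4] [[-0.   -0.96 -0.27]
 [ 1.   -0.    0.  ]
 [-0.   -0.27  0.96]] [[304.43582361   0.         320.18395172]
 [  0.         304.43582361 202.38772139]
 [  0.           0.           1.        ]]
```

```bash
python3 -m crank '[0,0,0,0,0,0.0321, 0,0,0,0,0,0.0321, 0,0,0,0,0,0.0321, 0,0,0,0,0,0.0321]' 0 20; python3 h.py 530 -300 270
```

```text
t: 1.33
eef_pos: [216.7, -639.3, 260.7]
orientation: [-0.0, 0.999, -0.041, -0.0]
ft_force: [0.1, 0.3, 0.3]
opening: 63.5
gripper_force: 0.0
t 1.33 tcp [ 216.7 -639.3  260.7] shift/300 [ 0.9488 -1.2122 -0.031 ] rows>= 12.0
```

```bash
python3 -m crank '[0.079,-0.101,-0.003,0,0,0, 0.079,-0.101,-0.003,0,0,0, 0.079,-0.101,-0.003,0,0,0, 0.079,-0.101,-0.003,0,0,0, 0.079,-0.101,-0.003,0,0,0, 0.079,-0.101,-0.003,0,0,0, 0.079,-0.101,-0.003,0,0,0, 0.079,-0.101,-0.003,0,0,0, 0.079,-0.101,-0.003,0,0,0, 0.079,-0.101,-0.003,0,0,0, 0.079,-0.101,-0.003,0,0,0, 0.079,-0.101,-0.003,0,0,0]'
cat > look.py <<'E'
from h import *
import cv2
def look(tag,names):
    s,p,r=pose();im,d=bot.get_image('wrist');c=bot.camera_params('wrist');T=np.array(c['world_from_camera']);K=np.array(c['K'])
    np.savez(f'pics/{tag}.npz',im=im,d=d,T=T,K=K);cv2.imwrite(f'pics/{tag}.png',im[:,:,::-1])
    print(tag,p.round(1))
    for n in names: print(n,[(np.round(r['at'],1).tolist(),round(r['confidence'],2)) for r in bot.mark_of('wrist',n)[:2]])
if __name__=='__main__': look(sys.argv[1],sys.argv[2:])
E
python3 look.py w1 zero_key_top power_key_top cal_key_top enter_key_top platter_centre scale big_weight small_weight; python3 h.py 500 -70 270
```

```text
t: 2.33
eef_pos: [529.1, -296.9, 271.8]
orientation: [0.0, 0.999, -0.038, 0.0]
ft_force: [1.3, -1.3, 0.4]
opening: 0.1
gripper_force: 0.0
w1 [ 529.1 -296.9  271.8]
zero_key_top [([472.7, -27.7, 55.8], 0.86)]
power_key_top [([479.9, 18.2, 56.8], 0.74)]
cal_key_top [([470.7, -72.1, 52.9], 0.56)]
enter_key_top [([470.5, -125.8, 49.4], 0.73), ([636.5, -69.6, 64.3], 0.47)]
platter_centre [([635.2, -66.4, 62.8], 0.83), ([478.8, 17.4, 56.8], 0.44)]
scale [([582.9, -57.8, -1.0], 0.7)]
big_weight [([527.7, -408.2, 15.2], 0.96), ([473.3, -27.8, 57.2], 0.53)]
small_weight [([517.3, -333.7, 17.5], 0.71)]
t 2.78 tcp [ 527.1 -299.7  271.4] shift/300 [-0.1503 -0.756   0.0047] rows>= 6.0
```

View pics/w1.png

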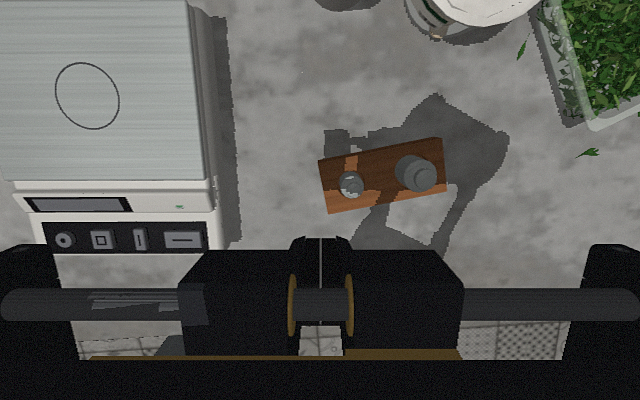

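The view shows the keys in a row at y≈240 (power 64, zero 101, calibrate 140, enter 184), the small weight at (350,185), and the big one at (417,173). I'll take a second wrist view in front of the keys.

```bash
python3 -m crank '[-0.04,-0.12,0.015,0,0,0, -0.04,-0.12,0.015,0,0,0, -0.04,-0.12,0.015,0,0,0, -0.04,-0.12,0.015,0,0,0, -0.04,-0.12,0.015,0,0,0, -0.04,-0.12,0.015,0,0,0, 0,0,0,0,0,0, 0,0,0,0,0,0, 0,0,0,0,0,0]'
python3 look.py w2 zero_key_top power_key_top cal_key_top enter_key_top platter_centre scale big_weight
```

```text
t: 3.53
eef_pos: [473.0, -78.6, 245.0]
orientation: [0.0, 0.999, -0.038, 0.001]
ft_force: [0.6, 0.0, 0.0]
opening: 0.4
gripper_force: 0.0
w2 [473.  -78.6 245. ]
zero_key_top [([476.7, -29.2, 57.2], 0.59)]
power_key_top [([481.6, 17.9, 55.8], 0.64)]
cal_key_top [([469.4, -71.9, 55.3], 0.76)]
enter_key_top [([470.8, -127.1, 52.7], 0.72)]
platter_centre [([636.2, -69.7, 63.8], 0.96)]
scale []
big_weight [([528.9, -405.1, 12.4], 0.83)]
```

View pics/w2.png

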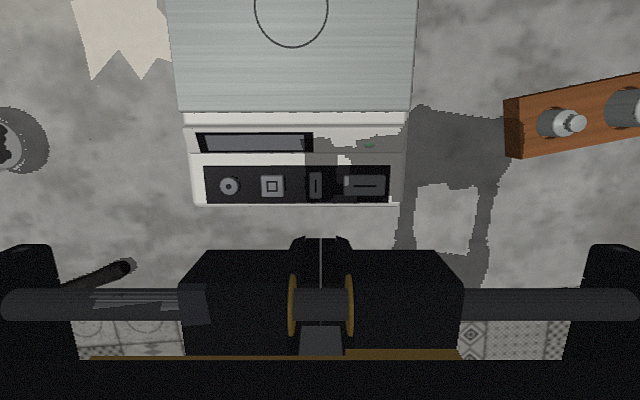

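Calibrate is at (316,185) and enter at (364,185), with zero at (272,186) and power at (229,186). The ring is centred near (291,8).

```bash
cat > tri.py <<'E'
from h import *
def load(t): z=np.load(f'pics/{t}.npz'); return z
def ray(z,uv):
    T=z['T'];d=T[:3,:3]@np.linalg.solve(z['K'],[*uv,1.]);return T[:3,3],d
def onz(z,uv,h): o,d=ray(z,uv);return (o+d*(h-o[2])/d[2])
def tri(obs):
    A=0;b=0
    for z,uv in obs:
        o,d=ray(z,uv);d=d/np.linalg.norm(d);P=np.eye(3)-np.outer(d,d);A=A+P;b=b+P@o
    return np.linalg.solve(A,b)
def bydepth(z,uv):
    o,d=ray(z,uv);return o+d*z['d'][int(round(uv[1])),int(round(uv[0]))]
E
python3 - <<'E'
from tri import *
a,b=load('w1'),load('w2')
ks=dict(power=((64,240),(229,186)),zero=((101,240),(272,186)),cal=((140,239.5),(316,185)),enter=((184.5,240),(364.5,185)),ring=((87,96),(291,8)))
for k,(u,v) in ks.items():
    h=66 if k=='ring' else 54
    print(k,'tri',tri([(a,u),(b,v)]).round(1),'onz w1',onz(a,u,h).round(1)[:2],'w2',onz(b,v,h).round(1)[:2],'depth',bydepth(a,u).round(1),bydepth(b,v).round(1))
E
```

```text
power tri [484.3  12.6  63.7] onz w1 [483.5  22. ] w2 [480.   15.2] depth [484.4  19.6  56.6] [480.1  15.   54.6]
zero tri [481.2 -31.5  64.4] onz w1 [480.3 -22.8] w2 [476.4 -30.1] depth [481.1 -24.8  56.5] [476.2 -30.   53.4]
cal tri [478.2 -76.4  63.1] onz w1 [477.5 -70.1] w2 [473.7 -76.7] depth [478.1 -71.2  55.6] [473.8 -76.7  54.4]
enter tri [ 472.8 -126.7   59.3] onz w1 [ 472.9 -123.8] w2 [ 469.7 -127.9] depth [ 473.4 -124.5   55.3] [ 469.7 -127.9   53.9]
ring tri [637.6 -67.7  74.2] onz w1 [642.1 -60. ] w2 [636.5 -68.2] depth [641.8 -61.9  68.7] [636.5 -68.2  66. ]
```

w1 was taken while the arm was still settling. The static w2 gives heights of 54 and 66 mm and a 143.5 mm power-to-enter spacing, all as specified. The keys are therefore zero (476.4,-29.7), calibrate (473.7,-76) and enter (469.9,-127.5). I'll descend over zero.

```bash
python3 h.py 476 -29.5 86
```

```text
t 3.93 tcp [473.  -78.3 244.5] shift/300 [-0.0025 -0.1631  0.5282] rows>= 4.0
```

```bash
python3 -m crank '[-0.001,-0.082,0,0,0,0, -0.001,-0.082,0,0,0,0, 0,0,0.1,0,0,0, 0,0,0.1,0,0,0, 0,0,0.1,0,0,0, 0,0,0.1,0,0,0, 0,0,0.08,0,0,0, 0,0,0.048,0,0,0, 0,0,0,0,0,0, 0,0,0,0,0,0, 0,0,0,0,0,0]'; python3 h.py 476 -29.5 71.5
```

```text
t: 4.85
eef_pos: [477.0, -28.7, 87.1]
orientation: [0.0, 0.999, -0.038, 0.001]
ft_force: [0.8, 0.1, 0.4]
opening: 0.4
gripper_force: 0.0
t 4.85 tcp [477.  -28.7  87.1] shift/300 [-0.0032  0.0028  0.0522] rows>= 1.0
```

```bash
python3 -m crank '[-0.003,0.003,0.02,0,0,0, 0,0,0.01,0,0,0, 0,0,0.01,0,0,0, 0,0,0.007,0,0,0, 0,0,0.005,0,0,0, 0,0,0,0,0,0, 0,0,0,0,0,0]'
```

```text
t: 5.43
eef_pos: [475.8, -29.5, 71.4]
orientation: [0.0, 0.999, -0.038, 0.001]
ft_force: [-0.9, -0.4, 5.0]
opening: 0.6
gripper_force: 2.7
```

5 N at tip z 49.4 means the zero key is fully down. Next I'll lift and go to calibrate.

```bash
python3 -m crank '[0,0,-0.03,0,0,0, 0,0,-0.03,0,0,0, 0,0.078,0,0,0,0, 0,0.078,0,0,0,0, 0,0,0,0,0,0, 0,0,0,0,0,0, 0,0,0,0,0,0]'; python3 h.py 473.7 -76.2 71.5
```

```text
t: 6.02
eef_pos: [471.2, -75.7, 88.7]
orientation: [-0.0, 0.999, -0.039, -0.0]
ft_force: [0.3, -0.6, -0.9]
opening: 0.4
gripper_force: 0.0
t 6.02 tcp [471.2 -75.7  88.7] shift/300 [0.0084 0.0011 0.0574] rows>= 1.0
```

```bash
python3 -m crank '[0.008,0.001,0.02,0,0,0, 0,0,0.013,0,0,0, 0,0,0.012,0,0,0, 0,0,0.007,0,0,0, 0,0,0.006,0,0,0, 0,0,0,0,0,0, 0,0,0,0,0,0]'
```

```text
t: 6.6
eef_pos: [473.8, -75.9, 71.4]
orientation: [-0.0, 0.999, -0.038, -0.0]
ft_force: [-1.8, 3.8, 5.4]
opening: 0.6
gripper_force: 2.6
```

Calibrate is down (5.4 N, same depth). Now I'll lift off and go look at the weights.

```bash
python3 -m crank '[0,0,-0.05,0,0,0, 0,0,-0.1,0,0,0, 0,0,-0.12,0,0,0, 0,0.12,-0.05,0,0,0, 0,0.135,0,0,0,0, 0,0.135,0,0,0,0, 0,0.135,0,0,0,0, 0,0.135,0,0,0,0, 0,0.135,0,0,0,0, 0,0.135,0,0,0,0, 0,0.135,0,0,0,0, 0,0,0,0,0,0]' 0.75
python3 -m crank '[0,0,0,0,0,0, 0,0,0,0,0,0, 0,0,0,0,0,0]'
python3 look.py w3 big_weight small_weight weight_block zero_key_top
```

```text
t: 7.6
eef_pos: [448.6, -401.6, 167.0]
orientation: [0.002, 0.999, -0.04, 0.0]
ft_force: [-0.0, -0.4, 0.9]
opening: 66.2
gripper_force: 0.0
t: 7.85
eef_pos: [449.1, -393.5, 166.4]
orientation: [-0.001, 0.999, -0.038, -0.001]
ft_force: [0.1, -0.2, -0.1]
opening: 66.2
gripper_force: 0.0
w3 [ 449.1 -393.5  166.4]
big_weight []
small_weight [([516.0, -331.3, 14.7], 0.88)]
weight_block []
zero_key_top []
```

View pics/w3.png

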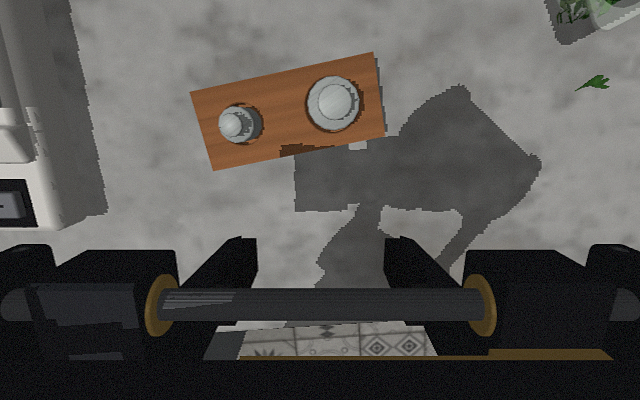

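The big weight's knob is at (335,101) with its body ring at (333,104). The small one is at (233,125). I'll use depth now and triangulate against a second view after moving.

```bash
cat > k.py <<'E'
from tri import *
import cv2
def knob(tag,guess):
    z=load(tag);d=z['d'];v,u=np.mgrid[:400,:640]
    x=np.stack([(u-z['K'][0,2])/z['K'][0,0]*d,(v-z['K'][1,2])/z['K'][1,1]*d,d],-1)@z['T'][:3,:3].T+z['T'][:3,3]
    near=(np.hypot(u-guess[0],v-guess[1])<40)&(d>0)
    for lo,hi in((76,90),(54,66)):
        m=near&(x[...,2]>lo)&(x[...,2]<hi);h=np.median(x[m][:,2])
        (cx,cy),r=cv2.minEnclosingCircle(np.argwhere(m)[:,::-1].astype(np.float32))
        print(tag,lo,m.sum(),'h',h.round(1),'mean',x[m].mean(0).round(1),'px',round(cx,1),round(cy,1),round(r,1),onz(z,(cx,cy),h).round(1))
E
python3 -c "
from k import *
knob('w3',(334,102))"; python3 h.py 490 -410 166
```

```text
w3 76 964 h 81.4 mean [ 526.9 -410.5   81.4] px 334.0 101.5 18.0 [ 527.  -410.2   81.4]
w3 54 1238 h 61.8 mean [ 526.6 -410.    61.8] px 333.0 102.7 27.4 [ 527.2 -410.3   61.8]
t 8.1 tcp [ 449.7 -394.   167.2] shift/300 [0.138  0.0432 0.0041] rows>= 2.0
```

```bash
python3 -m crank '[0.069,0.025,0,0,0,0, 0.069,0.025,0,0,0,0, 0,0,0,0,0,0, 0,0,0,0,0,0, 0,0,0,0,0,0]'
python3 look.py w4 big_weight; python3 - <<'E'
from k import *
z=load('w4');T=z['T'];K=z['K'];q=T[:3,:3].T@(np.array([527,-410.3,81.4])-T[:3,3]);uv=(K@q/q[2])[:2];print(uv)
knob('w4',uv)
E
python3 h.py 527 -410.3 120
```

```text
t: 8.52
eef_pos: [489.0, -412.4, 166.8]
orientation: [-0.0, 0.999, -0.038, -0.001]
ft_force: [0.6, 0.3, -0.2]
opening: 66.1
gripper_force: 0.0
w4 [ 489.  -412.4  166.8]
big_weight [([528.0, -407.7, 16.3], 0.9)]
[310.20802744 163.59571067]
w4 76 828 h 81.1 mean [ 527.  -410.9   81.1] px 311.0 163.6 16.4 [ 526.9 -410.9   81.1]
w4 54 1068 h 61.6 mean [ 529.4 -411.6   61.5] px 311.7 159.3 24.9 [ 527.3 -410.8   61.6]
t 8.62 tcp [ 488.7 -412.5  166.9] shift/300 [ 0.127  -0.017   0.1562] rows>= 2.0
```

The two views agree to within 1 mm on (527,-410.6), top at 81. Moving over and down to TCP z 57 (tips 5 mm above the block).

```bash
python3 -m crank '[0.064,-0.008,0,0,0,0, 0.064,-0.008,0,0,0,0, 0,0,0,0,0,0, 0,0,0.08,0,0,0, 0,0,0.08,0,0,0, 0,0,0,0,0,0, 0,0,0,0,0,0, 0,0,0,0,0,0]'; python3 h.py 527 -410.6 57.5
```

```text
t: 9.28
eef_pos: [527.7, -411.5, 119.9]
orientation: [0.0, 0.999, -0.038, 0.0]
ft_force: [0.4, 0.4, 0.3]
opening: 66.1
gripper_force: 0.0
t 9.28 tcp [ 527.7 -411.5  119.9] shift/300 [-0.0027 -0.0029  0.208 ] rows>= 2.0
```

```bash
python3 -m crank '[-0.002,-0.003,0.05,0,0,0, 0,0,0.05,0,0,0, 0,0,0.05,0,0,0, 0,0,0.04,0,0,0, 0,0,0.018,0,0,0, 0,0,0,0,0,0, 0,0,0,0,0,0, 0,0,0,0,0,0]'; python3 -m crank '[0,0,0,0,0,0, 0,0,0,0,0,0, 0,0,0,0,0,0, 0,0,0,0,0,0, 0,0,0,0,0,0, 0,0,0,0,0,0]' 0.3 25
```

```text
t: 9.95
eef_pos: [528.0, -410.8, 57.2]
orientation: [0.0, 0.999, -0.038, 0.0]
ft_force: [-0.3, 0.8, 0.2]
opening: 66.2
gripper_force: 0.0
t: 10.45
eef_pos: [527.8, -409.7, 57.2]
orientation: [-0.001, 0.999, -0.038, 0.0]
ft_force: [-0.3, 4.3, 4.3]
opening: 37.3
gripper_force: 25.0
```

Gripped at 37.3 mm. Now lifting.

```bash
python3 -m crank '[0,0,0,0,0,0, 0,0,-0.02,0,0,0, 0,0,-0.04,0,0,0, 0,0,-0.06,0,0,0, 0,0,-0.08,0,0,0, 0,0,-0.08,0,0,0, 0,0,-0.08,0,0,0, 0,0,-0.04,0,0,0, 0,0,0,0,0,0, 0,0,0,0,0,0]' 0.3 40; python3 h.py 636.8 -67.7 175
```

```text
t: 11.28
eef_pos: [527.6, -410.8, 177.1]
orientation: [0.001, 0.999, -0.038, 0.0]
ft_force: [-0.5, 0.6, -4.7]
opening: 37.2
gripper_force: 40.0
t 11.28 tcp [ 527.6 -410.8  177.1] shift/300 [ 0.2752 -1.1681  0.006 ] rows>= 9.0
```

```bash
python3 -m crank '[0.012,-0.05,0,0,0,0, 0.023,-0.1,0,0,0,0, 0.027,-0.115,0,0,0,0, 0.027,-0.115,0,0,0,0, 0.027,-0.115,0,0,0,0, 0.027,-0.115,0,0,0,0, 0.027,-0.115,0,0,0,0, 0.027,-0.115,0,0,0,0, 0.027,-0.115,0,0,0,0, 0.024,-0.1,0,0,0,0, 0.018,-0.075,0,0,0,0, 0.009,-0.038,0,0,0,0]'; python3 -m crank '[0,0,0,0,0,0, 0,0,0,0,0,0, 0,0,0,0,0,0, 0,0,0,0,0,0]'; python3 look.py w5 platter_centre; python3 h.py 636.8 -67.7 120
```

```text
t: 12.28
eef_pos: [635.6, -63.2, 173.9]
orientation: [-0.001, 0.999, -0.037, -0.002]
ft_force: [-0.3, -0.0, -6.0]
opening: 36.5
gripper_force: 40.0
t: 12.62
eef_pos: [636.0, -68.6, 176.1]
orientation: [0.0, 0.999, -0.039, -0.001]
ft_force: [-0.3, 0.1, -4.4]
opening: 36.5
gripper_force: 40.0
w5 [636.  -68.6 176.1]
platter_centre [([638.8, -68.0, 61.6], 0.75)]
t 12.72 tcp [636.2 -68.7 176.5] shift/300 [ 0.0017 -0.0034  0.1883] rows>= 2.0
```

View pics/w5.png

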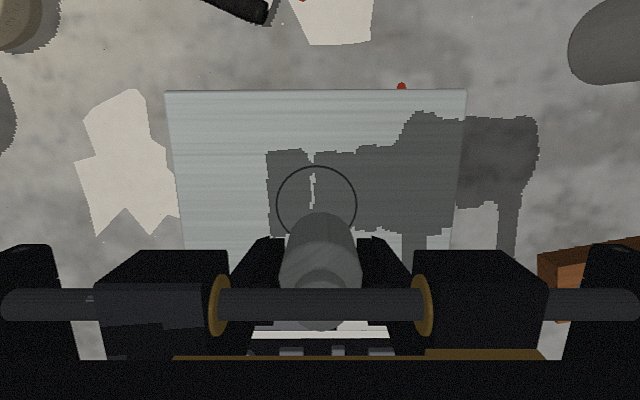

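The weight hangs upright between the pads (knob near (322,290)). The ring below spans x 276–357, with its top at y 166. Checking its centre.

```bash
python3 - <<'E'
from tri import *
z=load('w5');print(onz(z,(316.5,206),66).round(1),onz(z,(316.5,166),66).round(1),bydepth(z,(330,180)).round(1))
d=z['d'];v,u=np.mgrid[:400,:640]
x=np.stack([(u-z['K'][0,2])/z['K'][0,0]*d,(v-z['K'][1,2])/z['K'][1,1]*d,d],-1)@z['T'][:3,:3].T+z['T'][:3,3]
for lo,hi in ((137,143),(145,151),(153,159),(161,167),(168,174),(176,182),(184,190),(192,198),(198,206)):
    m=(abs(u-320)<45)&(v>210)&(v<335)&(x[...,2]>lo)&(x[...,2]<hi)&(abs(x[...,0]-637)<24)&(abs(x[...,1]+68)<17)
    print(lo,m.sum(),x[m].mean(0).round(1) if m.any() else '', x[m].max(0).round(1) if m.any() else '')
E
python3 h.py 636.8 -67.9 113
```

```text
[636.5 -67.7  66. ] [668.6 -70.4  66. ] [656.9 -80.   66.5]
137 159 [651.4 -70.4 140.2] [653.9 -54.5 143. ]
145 182 [651.5 -70.3 148.1] [653.8 -54.7 151. ]
153 252 [650.8 -68.9 156.1] [654.2 -51.1 159. ]
161 311 [650.6 -68.  164.1] [654.1 -51.1 167. ]
168 342 [650.6 -67.9 171.1] [654. -51. 174.]
176 1862 [645.7 -68.2 180.2] [654.1 -51.  182. ]
184 47 [642.8 -71.3 184.7] [645.3 -62.3 190. ]
192 364 [644.7 -71.3 195. ] [647.1 -60.8 198. ]
198 629 [635.4 -70.5 199.7] [647.  -61.4 201.7]
t 12.72 tcp [636.2 -68.7 176.5] shift/300 [ 0.0017 -0.0027  0.2117] rows>= 2.0
```

```bash
python3 -m crank '[0.002,-0.003,0.04,0,0,0, 0,0,0.06,0,0,0, 0,0,0.05,0,0,0, 0,0,0.035,0,0,0, 0,0,0.025,0,0,0, 0,0,0,0,0,0, 0,0,0,0,0,0, 0,0,0,0,0,0]'; python3 -m crank '[0,0,0.005,0,0,0, 0,0,0.004,0,0,0, 0,0,0.003,0,0,0, 0,0,0,0,0,0, 0,0,0,0,0,0]'
```

```text
t: 13.38
eef_pos: [638.1, -66.6, 114.5]
orientation: [0.0, 0.999, -0.038, 0.001]
ft_force: [-0.2, 0.5, -5.1]
opening: 37.3
gripper_force: 40.0
t: 13.8
eef_pos: [637.3, -66.5, 110.2]
orientation: [0.0, 0.999, -0.038, 0.0]
ft_force: [0.5, -0.0, -4.3]
opening: 37.1
gripper_force: 40.0
```

```bash
python3 -m crank '[0,0,0.003,0,0,0, 0,0,0.003,0,0,0, 0,0,0.002,0,0,0, 0,0,0,0,0,0, 0,0,0,0,0,0]'
```

```text
t: 14.22
eef_pos: [637.2, -66.4, 107.6]
orientation: [-0.0, 0.999, -0.038, -0.0]
ft_force: [-0.1, -0.2, -5.4]
opening: 37.0
gripper_force: 40.0
```

```bash
python3 -m crank '[0,0,0.002,0,0,0, 0,0,0,0,0,0, 0,0,0,0,0,0]';python3 -m crank '[0,0,0.002,0,0,0, 0,0,0,0,0,0, 0,0,0,0,0,0]'
```

```text
t: 14.47
eef_pos: [637.4, -66.5, 107.3]
orientation: [0.0, 0.999, -0.038, 0.0]
ft_force: [-0.6, 0.6, -4.2]
opening: 36.9
gripper_force: 40.0
t: 14.72
eef_pos: [637.5, -66.5, 107.2]
orientation: [0.0, 0.999, -0.038, 0.0]
ft_force: [-2.7, 0.1, 1.2]
opening: 37.0
gripper_force: 40.0
```

It's on the platter: the wrist force went from -4.5 to +1.2 N. Now releasing, softly first.

```bash
python3 -m crank '[0,0,0,0,0,0, 0,0,0,0,0,0]' 0.3 5; python3 -m crank '[0,0,0,0,0,0, 0,0,0,0,0,0, 0,0,0,0,0,0, 0,0,0,0,0,0, 0,0,0,0,0,0, 0,0,0,0,0,0]' 0.72; python3 -m crank '[0,0,-0.03,0,0,0, 0,0,-0.06,0,0,0, 0,0,-0.08,0,0,0, 0,0,-0.1,0,0,0, 0,0,-0.1,0,0,0, -0.1,0,-0.03,0,0,0, -0.1,0,0,0,0,0, -0.1,0,0,0,0,0, -0.1,0,0,0,0,0, -0.1,0,0,0,0,0, 0,0,0,0,0,0, 0,0,0,0,0,0]'; python3 look.py w6 big_weight platter_centre
```

```text
t: 14.88
eef_pos: [637.6, -66.5, 107.2]
orientation: [0.0, 0.999, -0.038, 0.0]
ft_force: [-3.0, -0.2, 2.0]
opening: 38.0
gripper_force: 5.0
t: 15.38
eef_pos: [637.4, -66.5, 106.5]
orientation: [-0.0, 0.999, -0.038, 0.0]
ft_force: [0.2, 0.4, 0.3]
opening: 63.6
gripper_force: 0.0
t: 16.38
eef_pos: [486.9, -54.9, 227.3]
orientation: [0.0, 0.999, -0.038, 0.001]
ft_force: [-1.2, 0.0, 0.4]
opening: 63.3
gripper_force: 0.0
w6 [486.9 -54.9 227.3]
big_weight [([637.2, -65.1, 62.8], 0.96)]
platter_centre []
```

View pics/w6.png

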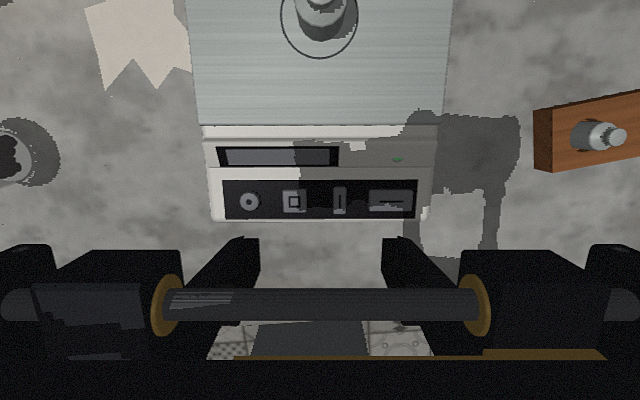

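The weight stands upright inside the ring (about (320,15)). Enter is at (391,200). Going there with the fingers shut.

```bash
python3 -c "
from tri import *
z=load('w6');print(onz(z,(391,200),54).round(1))"; python3 -m crank '[0,0,0,0,0,0, 0,0,0,0,0,0, 0,0,0,0,0,0]' 0 20; python3 h.py 470 -127.5 88
```

```text
[ 471.4 -127.8   54. ]
t: 16.78
eef_pos: [488.5, -55.1, 226.4]
orientation: [-0.0, 0.999, -0.038, -0.0]
ft_force: [0.4, -0.9, -0.1]
opening: 45.6
gripper_force: 0.0
t 16.78 tcp [488.5 -55.1 226.4] shift/300 [-0.0429  0.2455  0.4613] rows>= 4.0
```

```bash
python3 -m crank '[-0.014,0.082,0,0,0,0, -0.014,0.082,0,0,0,0, -0.014,0.082,0,0,0,0, 0,0,0.09,0,0,0, 0,0,0.1,0,0,0, 0,0,0.1,0,0,0, 0,0,0.09,0,0,0, 0,0,0.06,0,0,0, 0,0,0.02,0,0,0, 0,0,0,0,0,0, 0,0,0,0,0,0, 0,0,0,0,0,0]'; python3 h.py 470.5 -127.5 71.4
```

```text
t: 17.78
eef_pos: [471.1, -128.1, 90.0]
orientation: [0.0, 0.999, -0.038, 0.001]
ft_force: [0.2, -0.3, -0.8]
opening: 0.4
gripper_force: 0.0
t 17.78 tcp [ 471.1 -128.1   90. ] shift/300 [-0.0022 -0.0017  0.0621] rows>= 1.0
```

```bash
python3 -m crank '[-0.002,-0.002,0.025,0,0,0, 0,0,0.014,0,0,0, 0,0,0.01,0,0,0, 0,0,0.008,0,0,0, 0,0,0.005,0,0,0, 0,0,0,0,0,0, 0,0,0,0,0,0]'; python3 -m crank '[0,0,-0.03,0,0,0, 0,0,-0.06,0,0,0, 0,0,-0.1,0,0,0, 0,0,-0.1,0,0,0, 0,0,-0.1,0,0,0, 0,0,-0.1,0,0,0, 0,0,0,0,0,0, 0,0,0,0,0,0, 0,0,0,0,0,0, 0,0,0,0,0,0]'; python3 look.py w7 big_weight small_weight enter_key_top
```

```text
t: 18.37
eef_pos: [469.6, -127.1, 71.3]
orientation: [0.0, 0.999, -0.038, 0.0]
ft_force: [-3.1, 1.2, 9.3]
opening: 0.3
gripper_force: 5.2
t: 19.2
eef_pos: [467.7, -126.6, 215.1]
orientation: [-0.0, 0.999, -0.038, -0.002]
ft_force: [0.8, 0.4, -0.9]
opening: 0.7
gripper_force: 0.0
w7 [ 467.7 -126.6  215.1]
big_weight []
small_weight [([519.4, -331.6, 16.2], 0.97)]
enter_key_top [([470.4, -124.8, 54.6], 0.72)]
```

```bash
python3 - <<'E'
from h import *
bot.get_image('side')
for n in ['big_weight','platter_centre']: print(n,[(np.round(r['at'],1).tolist(),round(r['confidence'],2)) for r in bot.mark_of('side',n)[:2]])
print(bot.close_job())
E
```

```text
big_weight [([634.3, -66.5, 71.3], 0.81), ([474.8, -73.4, 55.4], 0.22)]
platter_centre [([638.6, -65.8, 64.6], 0.9)]
the job is handed in; nothing more can be done
None
```

I pressed zero, then calibrate, stood the large weight upright in the ring, pressed enter, and handed the job in. The weight is still standing within about 5 mm of the platter centre by the camera, and the judge's result was not shown to me.

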